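# Cover the vacuum pot and shut its vent

## Task

Get the vacuum pot ready for pumping down. Set the clear lid on the pot so that its seal sits down level all round the rim, lowering it gently rather than dropping it, and leave the vent open meanwhile so that the air can escape; then turn the yellow butterfly key of the vent valve clockwise until it is fully shut, with the lid still seated. Leave the sample cup in the pot and the jar, bottle and timer on the bench undisturbed.

Things in the scene. Friction and masses are not known exactly. Their poses are not given: they have to be found in the camera images.
- lid_knob (a point): centre of the blue knob on the clear lid; z up along the knob. The knob is a cylinder 36 mm across and 28 mm high on a narrow neck; its underside is 9 mm and its centre 23 mm above the lid's top face. The lid starts flat, knob up, on a green mat to the left or right of the pot. The knob's centre is 46 mm above the lid's lowest face and 38 mm above the flat of its seal
- lid_seat (a point): centre of the flat of the lid's white seal, 38 mm below the knob's centre; when the lid is seated it lies at point pot_rim. The flat is a ring 157 mm across that rests on the pot's rim; below it a plug ring 139 mm across and 8 mm deep, bevelled 4.5 mm at its foot, enters the pot's mouth with 2.5 mm play all round
- lid: the whole loose lid, 0.28 to 0.46 kg: a clear disc 160 mm across and 12 mm thick with the white seal under it and the blue knob on top; origin at the centre of the bottom of its plug ring, 46 mm below the knob's centre; z up through the knob
- lid_mat: thin green square mat, 190 mm wide and 2 mm thick, fixed on the bench, on which the lid lies at the start; origin at the centre of its underside
- pot_rim (a point): centre of the mouth of the steel vacuum pot, at the height of its flat rim, 112 mm above the bench. The rim is 157 mm across outside and 144 mm inside. The vent valve stands out from the pot along this point's -x axis
- vacuum_pot: the fixed steel vacuum pot, 150 mm across, with its valve and gauge; origin on the bench under the pot's centre. The valve lies along its -x axis (towards the robot, within about 40 degrees). A gauge (44 mm dial, its top 152 mm above the bench) and a hose barb stand on the far side, 120 mm from the centre
- vent_key_grip (a point): point on the vertical turning axis of the yellow butterfly key, 142 mm above the bench, 115 mm from the pot's centre; x runs along the wings and turns with the key. Key 56 mm over the wings, flat, 8 mm thick, two-lobed top; it reaches from 119 to 154 mm above the bench, over a round hub 21 mm across. The wing tips pass 7 mm from the edge of the seated lid, whose top face is at 127 mm: keep fingers above it
- vent_key (a joint): angle of the vent key, rad: 0 = wings in line with the vent pipe (fully open), 1.571 = wings across the pipe, against the stop (fully shut). It grows as the key is turned clockwise seen from above, needs about 0.1 N m, and stays where it is left. It starts nearly open, at 0.15 to 0.5
- sample_cup: open steel cup, 64 mm across and 88 mm high, standing in the pot below the rim; origin at the centre of its base
- jar: wide white jar with a black lid, 86 mm across and 160 mm high, on the bench on the side away from the lid; origin at its base
- small_bottle: glass bottle with a blue cap, 56 mm across and 134 mm high, behind the jar; origin at its base
- timer: white twist timer, 68 mm across and 47 mm high, in front of the jar; origin at its base
There are look-alikes about, which are no part of the job. Of the things that look like the lid, the larger one is meant.

How it is judged:
By the outcome, as a careful person would: the job done as asked, in the order asked, and still so for the second after the job is handed in, with the robot touching nothing.
It also fails if it takes over 48 s, if anything falls off the work surface, if the arm or the gripper's body presses on something with over 40 N, if the wrist force passes 120 N, or if a joint passes its speed limit or range.

## Robot

A 6-joint arm with a two-finger parallel gripper is mounted at the origin on a cart in front of the work surface, level with it; the furniture and walls round the work are solid. World frame = base frame: x ahead of the robot, y to its left, z up, the work surface at z = 0. Lengths are in mm, angles in rad, forces in N, time in s.
With the tool pointing down it reaches from about 350 to 775 mm from the base axis. Payload 7.3 kg.
Tool frame: the origin (TCP) lies on the centre line of the jaws, within the pads' length; the fingertips stand 22 mm ahead of it and the grasp point (between the pads) lies 3 mm ahead of it; x points along the fingers, z is the direction in which the jaws open and shut, and the axes are right-handed (so a half turn about x gives the same grasp; the last joint's range is limited). The gripper opens to 92 mm and grips with 3 to 60 N. Pads are 19 mm wide; open, the fingers measure 130 mm over their backs; the gripper's body (75 mm by 190 mm) begins 47 mm behind the grasp point.
Start: joints at [1.11, 0.342, 1.524, -0, 1.275, -0.146], TCP at [162.538, 499.223, 248.741] pointing down, gripper open.
Joint ranges: [-2.53, 2.53], [-0.77, 2.02], [0.04, 2.7], [-1, 4.14], [0.28, 2.66], [-3.11, 3.11]. Speed limits (rad/s): [2.57, 2.57, 3.14, 3.14, 3.14, 3.14].

## Interface

Orientations are given as [roll, pitch, yaw] about the fixed x, y, z axes, in that order (R = Rz(yaw) Ry(pitch) Rx(roll)).
In Python, from plant import readout, imaging, bot gives the robot as it stands.
- The arm moves only by the tool arm_command, never from a script. Its argument "plan" is a list of rows, each an object of numbers: "tx", "ty", "tz": the shift along the tool's x, y, z in cm; "wx", "wy", "wz": the turn, a rotation vector about the tool's x, y, z in rad; "jaw": the opening, from -1 (shut) to 1 (fully open). In form: [{"tx": .., "ty": .., "tz": .., "wx": .., "wy": .., "wz": .., "jaw": ..}, ...]. A call has 1 to 20 rows; each row shifts and turns the commanded pose from where the row before left it, along the tool's axes as they then stand; what a row does not reach is not made up. A row lasts 1/10 s, in which the tool goes at most 50 mm and 8.59 degrees, less where a joint would pass 70% of its speed; a pose out of reach is approached as far as the arm can. A call with a gripper value outside its range is refused whole. The fingers move at their own pace and stop on an object; the grip force is fixed at half the most. Time passes only in rows, so rows that do not move let the fingers close. It gives the time, the measured TCP pose, the force and the opening at its end, in the units of the state.
- readout.get_obs(): the state, without advancing time (a new reading comes with each control period).
- imaging.capture(name): name is "side" or "top" or "wrist"; returns the picture (480x640x3 uint8, blue, green, red); there is no depth.
- imaging.get_calibration(name): a dict with "fx", "fy", "cx", "cy" (pixels), "position" and "rotation" of the camera in the world; the wrist camera has in their place "mount" (4x4, takes a point from camera to tool coordinates, whose origin is the TCP and whose axes are the tool frame's). Camera axes: x right, y up, looking along -z (the intrinsics and any distortion apply to the point x, -y, -z); pixel columns grow to the right and rows downward; lengths in mm; the calibration is good to about 2 mm. A picture is of the moment at which its call begins: read the wrist's pose just before it. get_calibration takes no time and is no camera call.
- bot.close_job(): hands the job in, once; it reports no verdict.
The state is a dict: "time": time; "joint_positions": joint angles; "dq": joint speeds; "tau": joint torques, N m; "tool_pos": TCP position; "tcp_rot": TCP orientation; "contact_force": force on the tool from outside, world axes, zero at the start; "moment": the same for the moment, N m; "grip_width": finger opening in mm.
Only numpy, scipy, OpenCV 4.12 (cv2) and the standard library are available. Lean on these libraries where they do the work, as an engineer would, in place of code of your own. Each camera call takes 0.05 s, during which the arm holds its last target.

## Working session

There is one attempt and no reset: what is moved stays moved. The work goes in short steps, Python scripts to look and compute and a tool call to move; the robot and the scene stay as the last step left them, time stands still between calls to the robot, and variables do not carry over. Pictures are saved under pics/ and viewed, and the job is handed in when it is done.

Besides the shell and the picture viewer there is one more tool, called after "Call:" in YAML: its name, and indented under it one key for each argument. arm_command: Moves the arm, as the interface text tells. Its arguments: {"type":"object","properties":{"plan":{"type":"array"}},"required":["plan"]}

```bash
ls; mkdir -p pics
python3 - <<'E'
from plant import readout, imaging, bot
import cv2
print(readout.get_obs())
for n in ["side","top"]:
    cv2.imwrite(f"pics/{n}0.png",imaging.capture(n)); print(n,imaging.get_calibration(n))
print(imaging.get_calibration("wrist"))
E
```

```text
pics
{'time': 0.0, 'joint_positions': array([ 1.11000711e+00,  3.42728813e-01,  1.52501774e+00, -2.16495636e-05,
        1.27538621e+00, -1.46023374e-01]), 'dq': array([ 0.00035028,  0.00193425, -0.00038666,  0.0003127 , -0.00127409,
        0.00072715]), 'tau': array([-1.19668050e-03, -4.31251931e+01, -2.44216561e+01,  7.17147742e-02,
        5.61194227e-02, -1.75751538e-04]), 'tool_pos': array([162.36626132, 498.87115737, 248.04152071]), 'tcp_rot': array([ 3.00901042,  1.56925608, -2.01813808]), 'contact_force': array([-0.28733673, -0.624082  ,  0.47769236]), 'moment': array([0.03404041, 0.03466387, 0.00888557]), 'grip_width': 91.98815510911625}
side {'fx': 539.9949817919255, 'fy': 539.9949817919255, 'cx': 320.7052984719277, 'cy': 234.40640683218274, 'position': array([-460.25243445, -300.62400815, 1392.16385058]), 'rotation': array([ 6.64460919e-01, -4.23847998e-04, -1.45249914e+00])}
top {'fx': 587.0652629594055, 'fy': 587.0652629594055, 'cx': 319.53717961727153, 'cy': 235.4745409421644, 'position': array([ 108.7442665 , -187.94592633, 1936.09243461]), 'rotation': array([ 0.21537709, -0.00416734, -1.54285018])}
{'fx': 407.6022239872867, 'fy': 407.6022239872867, 'cx': 312.46925241532966, 'cy': 243.7855836939268, 'mount': array([[ 1.39207431e-03,  2.97198576e-01, -9.54814678e-01,
        -1.35419741e+02],
       [ 3.47109300e-04,  9.54815402e-01,  2.97199307e-01,
         8.09836656e+01],
       [ 9.99998971e-01, -7.45148574e-04,  1.22601360e-03,
        -1.25843608e+00],
       [ 0.00000000e+00,  0.00000000e+00,  0.00000000e+00,
         1.00000000e+00]])}
```

View pics/side0.png

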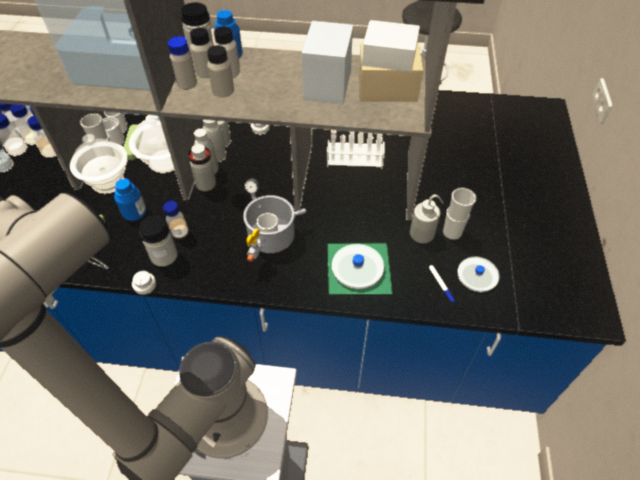

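View pics/top0.png

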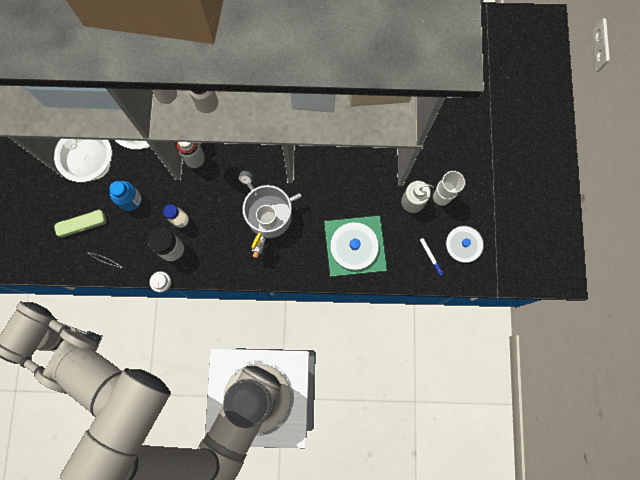

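The side picture shows the lid on its green mat, with the knob at about (358,261). The pot is at (269,222) and the yellow key at (253,237). In the top picture the knob is at (354,243), the pot mouth at (268,211) and the key at (258,243). The smaller lid at (465,243) is the decoy.

```bash
cat > h.py <<'E'
import numpy as np, cv2
from scipy.spatial.transform import Rotation as Rn
from plant import readout, imaging
def cam(n,obs=None):
    c=imaging.get_calibration(n)
    if n!="wrist": return c,np.array(c["position"]),Rn.from_euler("xyz",c["rotation"]).as_matrix()
    M=np.array(c["mount"]); R=Rn.from_euler("xyz",obs["tcp_rot"]).as_matrix()
    return c,R@M[:3,3]+obs["tool_pos"],R@M[:3,:3]
def ray(C,uv):
    c,p,R=C
    d=np.array([(uv[0]-c["cx"])/c["fx"],-(uv[1]-c["cy"])/c["fy"],-1.]); return p,R@d
def onplane(C,uv,z):
    p,d=ray(C,uv); return p+d*(z-p[2])/d[2]
def proj(C,X):
    c,p,R=C; q=R.T@(np.asarray(X,float)-p); return np.array([c["cx"]+c["fx"]*q[0]/-q[2],c["cy"]-c["fy"]*q[1]/-q[2]])
def tri(C1,u1,C2,u2):
    p,d=ray(C1,u1);q,e=ray(C2,u2); s=np.linalg.lstsq(np.c_[d,-e],q-p,rcond=None)[0]
    a=p+d*s[0];b=q+e*s[1]; return (a+b)/2,np.linalg.norm(a-b)
def blobs(im,lo,hi,amin=15):
    h=cv2.cvtColor(im,cv2.COLOR_BGR2HSV); m=cv2.inRange(h,lo,hi)
    n,l,s,c=cv2.connectedComponentsWithStats(m)
    return m,[(s[i,4],s[i,:4].tolist(),c[i].round(1).tolist()) for i in range(1,n) if s[i,4]>=amin]
E
python3 - <<'E'
from h import *
print(imaging.get_calibration("top").keys())
for n in ["side","top"]:
    im=cv2.imread(f"pics/{n}0.png"); C=cam(n)
    for nm,lo,hi in [("blue",(100,150,120),(130,255,255)),("yel",(18,150,120),(32,255,255)),("green",(60,120,60),(85,255,200))]:
        print(n,nm,[b for b in blobs(im,lo,hi)[1] if 200<b[2][0]<500 and 180<b[2][1]<290])
    x0,y0=(200,170) if n=="side" else (215,165)
    cv2.imwrite(f"pics/crop_{n}.png",cv2.resize(im[y0:y0+130,x0:x0+195],None,fx=4,fy=4,interpolation=cv2.INTER_CUBIC))
E
```

```text
dict_keys(['fx', 'fy', 'cx', 'cy', 'position', 'rotation'])
side blue [(np.int32(85), [353, 255, 10, 11], [357.8, 259.7]), (np.int32(51), [476, 266, 8, 8], [479.6, 269.4])]
side yel [(np.int32(126), [246, 229, 13, 17], [252.4, 237.3])]
side green [(np.int32(796), [328, 244, 64, 50], [359.6, 273.7])]
top blue [(np.int32(82), [350, 239, 10, 10], [354.6, 243.6]), (np.int32(47), [463, 239, 8, 8], [466.1, 242.1]), (np.int32(35), [434, 264, 8, 11], [437.7, 268.6])]
top yel [(np.int32(68), [252, 233, 9, 16], [256.2, 240.4])]
top green []
```

View pics/crop_side.png

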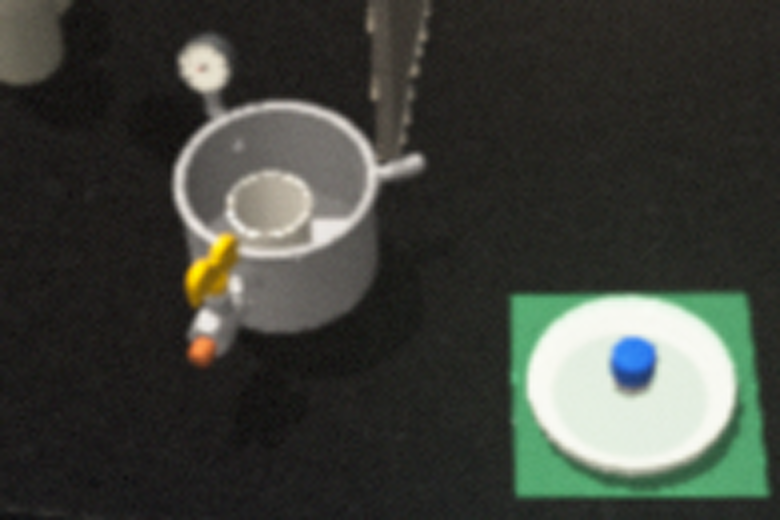

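View pics/crop_top.png

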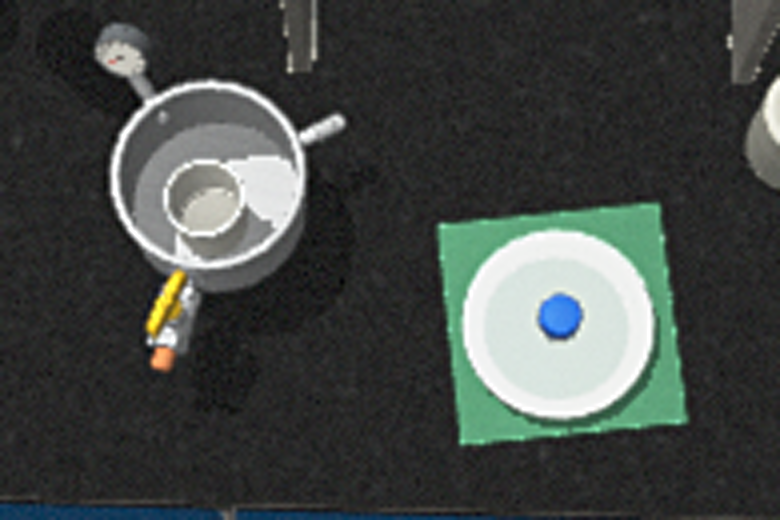

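Run:
```python
from h import *
T,S=cam("top"),cam("side")
# knob: top-face disc (top) at z=62 ; 
print("knob top z62", onplane(T,(354.6,243.6),60), "side", onplane(S,(357.8,258.5),58))
ims={}
for n,C,(cx,cy) in [("top",T,(267,209)),("side",S,(269,214.7))]:
    g=cv2.cvtColor(cv2.imread(f"pics/{n}0.png"),cv2.COLOR_BGR2GRAY).astype(np.float32)
    # bright-ridge along radial directions -> plane z=112
    c=onplane(C,(cx,cy),112)
    for it in range(3):
        P=[]
        for a in np.linspace(0,2*np.pi,90,endpoint=False):
            rr=np.arange(60,90,.5)
            uv=np.array([proj(C,c+[r*np.cos(a),r*np.sin(a),0]) for r in rr],np.float32)
            v=cv2.remap(g,uv[None,:,0],uv[None,:,1],cv2.INTER_LINEAR)[0]
            i=v.argmax()
            if v[i]>150: P.append(c[:2]+rr[i]*np.array([np.cos(a),np.sin(a)]))
        P=np.array(P)
        for k in range(4):
            A=np.c_[2*P,np.ones(len(P))]; s=np.linalg.lstsq(A,(P**2).sum(1),rcond=None)[0]
            r=np.sqrt(s[2]+s[0]**2+s[1]**2); e=np.abs(np.hypot(*(P-s[:2]).T)-r); P=P[e<max(2.5*np.median(e),.5)]
        c=np.r_[s[:2],112]
    print(n,"rim",c,r,len(P),e.mean())
k=tri(T,(256.2,240.4),S,(252.4,237.3)); print("key",k)
print(onplane(T,(256.2,240.4),140),onplane(S,(252.4,237.3),140))
```

```text
knob top z62 [ 495.41601918 -299.38880118   60.        ] side [ 498.68392338 -300.50410105   58.        ]
top rim [592.67487668 -11.05686962 112.        ] 74.69273592090421 67 0.3836245161926075
side rim [596.56025501 -11.55050655 112.        ] 74.68257946107191 67 0.5338638741641173
key (array([480.72021826,  12.94546998, 138.09325599]), np.float64(0.4216452435771032))
[480.27649193  12.93756324 140.        ] [479.33218612  12.26199728 140.        ]
```

```bash
cat >> h.py <<'E'
def tool(o=None):
    o=o or readout.get_obs(); return np.array(o["tool_pos"]),Rn.from_euler("xyz",o["tcp_rot"]).as_matrix()
def delta(target):
    p,R=tool(); return (R.T@(np.asarray(target)-p)/10).round(3)
E
python3 - <<'E'
from h import *
p,R=tool(); print(R.round(3)); print(delta([450,150,260]))
a=np.deg2rad
E
```

```text
[[-0.001 -0.951  0.31 ]
 [-0.001  0.31   0.951]
 [-1.     0.    -0.001]]
[ -1.161 -38.15  -24.274]
```

Run:
```python
from h import *
T,S=cam("top"),cam("side")
print(tri(T,(418,147),S,(428,133)), onplane(T,(290,183),0))
p,R=tool()
print("to", delta([450,200,260]), "then",(R.T@np.array([90,-200,40])/10).round(2))
```

```text
(array([ 708.26872037, -456.85053113,  388.9747714 ]), np.float64(8.304773302212407)) [714.27852526 -77.36772863   0.        ]
to [ -1.168 -36.601 -19.519] then [ -3.98 -14.75 -16.24]
```

Call:
arm_command:
  plan:
    - {"tx": -0.1,"ty": -3.4,"tz": -2.0}
    - {"tx": -0.1,"ty": -3.4,"tz": -2.0}
    - {"tx": -0.1,"ty": -3.4,"tz": -2.0}
    - {"tx": -0.1,"ty": -3.4,"tz": -2.0}
    - {"tx": -0.1,"ty": -3.4,"tz": -2.0}
    - {"tx": -0.1,"ty": -3.4,"tz": -2.0}
    - {"tx": -0.1,"ty": -3.4,"tz": -2.0}
    - {"tx": -0.1,"ty": -3.4,"tz": -2.0}
    - {"tx": -0.1,"ty": -3.4,"tz": -2.0}
    - {"tx": -0.1,"ty": -3.4,"tz": -2.0}

```text
invalid input at $.plan[0]: expected keys tx, ty, tz, wx, wy, wz, jaw
```

Call:
arm_command:
  plan:
    - {"tx": -0.1,"ty": -3.4,"tz": -2.0,"wx": 0,"wy": 0,"wz": 0,"jaw": 1}
    - {"tx": -0.1,"ty": -3.4,"tz": -2.0,"wx": 0,"wy": 0,"wz": 0,"jaw": 1}
    - {"tx": -0.1,"ty": -3.4,"tz": -2.0,"wx": 0,"wy": 0,"wz": 0,"jaw": 1}
    - {"tx": -0.1,"ty": -3.4,"tz": -2.0,"wx": 0,"wy": 0,"wz": 0,"jaw": 1}
    - {"tx": -0.1,"ty": -3.4,"tz": -2.0,"wx": 0,"wy": 0,"wz": 0,"jaw": 1}
    - {"tx": -0.1,"ty": -3.4,"tz": -2.0,"wx": 0,"wy": 0,"wz": 0,"jaw": 1}
    - {"tx": -0.1,"ty": -3.4,"tz": -2.0,"wx": 0,"wy": 0,"wz": 0,"jaw": 1}
    - {"tx": -0.1,"ty": -3.4,"tz": -2.0,"wx": 0,"wy": 0,"wz": 0,"jaw": 1}
    - {"tx": -0.1,"ty": -3.4,"tz": -2.0,"wx": 0,"wy": 0,"wz": 0,"jaw": 1}
    - {"tx": -0.1,"ty": -3.4,"tz": -2.0,"wx": 0,"wy": 0,"wz": 0,"jaw": 1}

```text
time: 1.1
tool_pos: [424.6, 202.3, 258.6]
tcp_rot: [1.735, 1.57, 2.991]
contact_force: [-0.1, 0.2, 0.1]
grip_width: 91.7
```

Run:
```python
from h import *
o=readout.get_obs();print(o["time"],o["tool_pos"],o["tcp_rot"],o["joint_positions"].round(3))
print(delta([540,0,300]))
```

```text
1.1 [424.60244194 202.34937203 258.57076935] [1.73532893 1.57037428 2.99115271] [ 0.281  0.234  1.649  0.     1.259 -0.974]
[ -4.149 -17.239 -15.665]
```

Call:
arm_command:
  plan:
    - {"tx": -0.6,"ty": -2.5,"tz": -2.2,"wx": 0,"wy": 0,"wz": 0,"jaw": 1}
    - {"tx": -0.6,"ty": -2.5,"tz": -2.2,"wx": 0,"wy": 0,"wz": 0,"jaw": 1}
    - {"tx": -0.6,"ty": -2.5,"tz": -2.2,"wx": 0,"wy": 0,"wz": 0,"jaw": 1}
    - {"tx": -0.6,"ty": -2.5,"tz": -2.2,"wx": 0,"wy": 0,"wz": 0,"jaw": 1}
    - {"tx": -0.6,"ty": -2.5,"tz": -2.2,"wx": 0,"wy": 0,"wz": 0,"jaw": 1}
    - {"tx": -0.6,"ty": -2.5,"tz": -2.2,"wx": 0,"wy": 0,"wz": 0,"jaw": 1}
    - {"tx": -0.6,"ty": -2.2,"tz": -2.2,"wx": 0,"wy": 0,"wz": 0,"jaw": 1}
    - {"tx": 0,"ty": 0,"tz": 0,"wx": 0,"wy": 0,"wz": 0,"jaw": 1}
    - {"tx": 0,"ty": 0,"tz": 0,"wx": 0,"wy": 0,"wz": 0,"jaw": 1}

```text
time: 2.0
tool_pos: [539.5, 3.8, 300.1]
tcp_rot: [1.421, 1.569, 2.676]
contact_force: [0.5, 1.1, 0.8]
grip_width: 91.8
```

Run:
```python
from h import *
import pickle
o=readout.get_obs(); im=imaging.capture("wrist"); cv2.imwrite("pics/w1.png",im); pickle.dump(o,open("o1.pkl","wb"))
print(o["time"],o["tool_pos"],o["tcp_rot"],abs(o["dq"]).max())
print(delta([497,-300,250]))
```

```text
2.0 [539.53254853   3.84331027 300.07091578] [1.42131413 1.56930795 2.67588716] 0.029937209480831218
[  4.997  -5.427 -30.266]
```

View pics/w1.png

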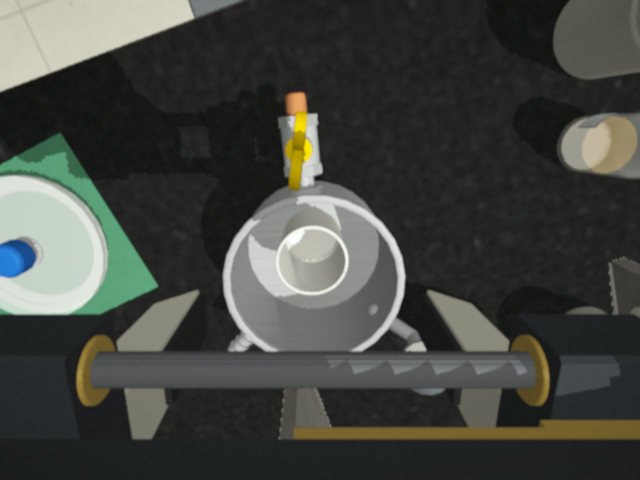

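The wrist view shows the pot mouth centred near (314,275), the cup inside it, the key with its axis at about (299,150), and part of the lid at far left.

```bash
cat >> h.py <<'E'
def circ(g,C,uv,z,rlo,rhi,thr,mode="ridge",reject=None,na=120):
    c=onplane(C,uv,z); out=[]
    for it in range(4):
        P=[]
        for a in np.linspace(0,2*np.pi,na,endpoint=False):
            rr=np.arange(rlo,rhi,.25); d=np.array([np.cos(a),np.sin(a),0])
            q=np.array([proj(C,c+r*d) for r in rr],np.float32)
            if reject is not None and reject(q): continue
            v=cv2.remap(g,q[None,:,0],q[None,:,1],cv2.INTER_LINEAR)[0]
            if mode=="ridge": i=v.argmax(); ok=v[i]>thr
            else:
                dv=np.gradient(v); i=dv.argmin(); ok=-dv[i]>thr
            if ok: P.append((c+rr[i]*d)[:2])
        P=np.array(P)
        for k in range(5):
            A=np.c_[2*P,np.ones(len(P))]; s=np.linalg.lstsq(A,(P**2).sum(1),rcond=None)[0]
            r=np.sqrt(s[2]+s[0]**2+s[1]**2); e=np.abs(np.hypot(*(P-s[:2]).T)-r); P=P[e<max(2.5*np.median(e),.5)]
        c=np.r_[s[:2],z]
    return c,r,len(P),e.mean()
E
python3 - <<'E'
from h import *
import pickle
o=pickle.load(open("o1.pkl","rb")); C=cam("wrist",o); im=cv2.imread("pics/w1.png")
g=cv2.cvtColor(im,cv2.COLOR_BGR2GRAY).astype(np.float32)
rej=lambda q: (q[:,1]>335).any() or ((abs(q[:,0]-300)<25).any() and q[:,1].min()<200)
print("ridge",circ(g,C,(314,275),112,66,84,120,reject=rej))
print("edge",circ(g,C,(314,275),112,74,90,3,"edge",reject=rej))
m,b=blobs(im,(18,150,120),(32,255,255)); print(b)
x,y,w,h=b[0][1]; 
best=max(b,key=lambda t:t[0]); print(onplane(C,best[2],142))
ys,xs=np.nonzero(m); pts=np.array([onplane(C,(u,v),150)[:2] for u,v in zip(xs,ys)]); 
ev=np.linalg.svd(pts-pts.mean(0),full_matrices=False)[2][0]; print(pts.mean(0),np.degrees(np.arctan2(ev[1],ev[0])), np.ptp((pts-pts.mean(0))@ev))
cv2.imwrite("pics/w1key.png",cv2.resize(im[80:210,230:370],None,fx=4,fy=4,interpolation=cv2.INTER_CUBIC))
E
```

```text
ridge (array([592.57263015, -13.04482103, 112.        ]), np.float64(74.55823223788572), 62, np.float64(0.16254025242033338))
edge (array([592.42975931, -14.24211935, 112.        ]), np.float64(78.13217997153771), 55, np.float64(0.17424796365020256))
[(np.int32(1132), [285, 111, 27, 79], [297.7, 149.5]), (np.int32(369), [77, 338, 19, 66], [83.5, 371.3]), (np.int32(130), [534, 341, 14, 32], [541.1, 356.3]), (np.int32(117), [539, 379, 10, 25], [544.4, 390.9]), (np.int32(1422), [295, 429, 196, 9], [384.9, 432.5])]
[733.7030563   5.7572186 142.       ]
[622.19671182  -5.62505942] 16.586872497365395 319.43316358373113
```

View pics/w1key.png

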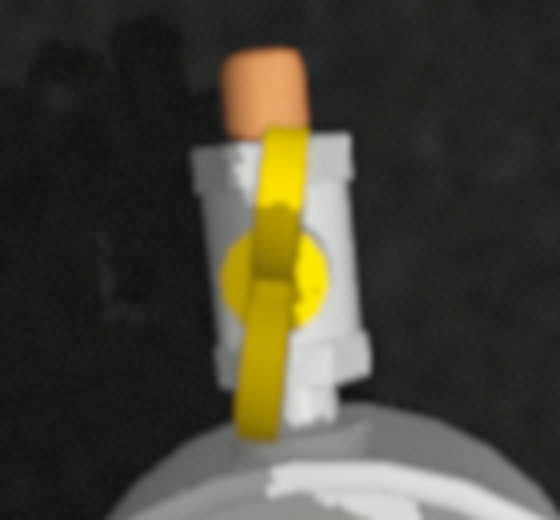

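Call:
arm_command:
  plan:
    - {"tx": 0.5,"ty": -0.5,"tz": -3,"wx": 0,"wy": 0,"wz": 0,"jaw": 1}
    - {"tx": 0.5,"ty": -0.5,"tz": -3,"wx": 0,"wy": 0,"wz": 0,"jaw": 1}
    - {"tx": 0.5,"ty": -0.5,"tz": -3,"wx": 0,"wy": 0,"wz": 0,"jaw": 1}
    - {"tx": 0.5,"ty": -0.5,"tz": -3,"wx": 0,"wy": 0,"wz": 0,"jaw": 1}
    - {"tx": 0.5,"ty": -0.5,"tz": -3,"wx": 0,"wy": 0,"wz": 0,"jaw": 1}
    - {"tx": 0.5,"ty": -0.5,"tz": -3,"wx": 0,"wy": 0,"wz": 0,"jaw": 1}
    - {"tx": 0.5,"ty": -0.5,"tz": -3,"wx": 0,"wy": 0,"wz": 0,"jaw": 1}
    - {"tx": 0.5,"ty": -0.5,"tz": -3,"wx": 0,"wy": 0,"wz": 0,"jaw": 1}
    - {"tx": 0.5,"ty": -0.5,"tz": -3,"wx": 0,"wy": 0,"wz": 0,"jaw": 1}
    - {"tx": 0.5,"ty": -0.5,"tz": -3,"wx": 0,"wy": 0,"wz": 0,"jaw": 1}
    - {"tx": 0,"ty": 0,"tz": 0,"wx": 0,"wy": 0,"wz": 0,"jaw": 1}
    - {"tx": 0,"ty": 0,"tz": 0,"wx": 0,"wy": 0,"wz": 0,"jaw": 1}

```text
time: 3.25
tool_pos: [494.4, -295.6, 250.3]
tcp_rot: [0.772, 1.569, 2.028]
contact_force: [0.8, -0.0, -0.6]
grip_width: 91.9
```

Run:
```python
from h import *
import pickle
o=readout.get_obs(); im=imaging.capture("wrist"); cv2.imwrite("pics/w2.png",im); pickle.dump(o,open("o2.pkl","wb"))
print(o["time"],o["tool_pos"],o["tcp_rot"],abs(o["dq"]).max())
```

```text
3.25 [ 494.35266006 -295.57883729  250.32290765] [0.77221127 1.56930807 2.02825314] 0.02315176900926053
```

View pics/w2.png

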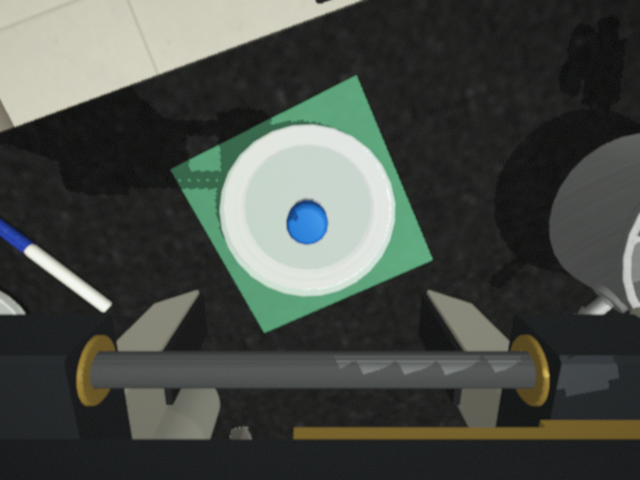

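Run:
```python
from h import *
import pickle
o=pickle.load(open("o1.pkl","rb")); C=cam("wrist",o); im=cv2.imread("pics/w1.png")
g=cv2.cvtColor(im,cv2.COLOR_BGR2GRAY).astype(np.float32)
rej=lambda q: (q[:,1]>335).any() or ((abs(q[:,0]-300)<25).any() and q[:,1].min()<200)
print("inner",circ(255-g,C,(314,275),112,66,75,3,"edge",reject=rej))
m,b=blobs(im,(18,150,120),(32,255,255)); m[:, :250]=0; m[220:]=0
ys,xs=np.nonzero(m)
for z in (130,142,152):
    q=np.array([onplane(C,(u,v),z)[:2] for u,v in zip(xs,ys)]); ev=np.linalg.svd(q-q.mean(0),full_matrices=False)[2][0]
    print(z,"key",q.mean(0),np.degrees(np.arctan2(*ev[::-1])),np.ptp(q@ev))
# crop coords: tips tops (283,128)->, (257,438), hub (274,280)
for nm,uv,z in [("hub",(274,280),119),("tipA",(284,130),152),("tipB",(257,437),135),("mid valley",(273,275),145)]:
    print(nm,onplane(C,(230+uv[0]/4,80+uv[1]/4),z))
o=pickle.load(open("o2.pkl","rb")); C=cam("wrist",o); im=cv2.imread("pics/w2.png")
g=cv2.cvtColor(im,cv2.COLOR_BGR2GRAY).astype(np.float32); rej=lambda q:(q[:,1]>305).any()
for zz in (13,25): print("lid z",zz,circ(im[:,:,2].astype(np.float32),C,(307,210),zz,72,90,4,"edge",reject=rej))
m,b=blobs(im,(100,150,100),(130,255,255)); b=[t for t in b if t[0]>500]; print(b)
S=cv2.cvtColor(im,cv2.COLOR_BGR2HSV)[:,:,1].astype(np.float32)
print("knob top",circ(S,C,(307,222),62,12,24,5,"edge"))
```

```text
inner (array([592.30620022, -14.19558039, 112.        ]), np.float64(71.43649072352517), 69, np.float64(0.21616842438309944))
130 key [480.32059557  10.06729234] -24.7496896074279 56.683375492747246
142 key [479.61504353  10.76123216] -24.749689607427907 54.4576772747962
152 key [479.02708349  11.33951534] -24.74968960742791 52.602928759836914
hub [481.29340644  10.00417271 119.        ]
tipA [456.83799013  21.20107696 152.        ]
tipB [506.29770648  -1.20253614 135.        ]
mid valley [478.87826881  11.56757568 145.        ]
lid z 13 (array([ 498.88799744, -304.03812656,   13.        ]), np.float64(82.23433360225742), 105, np.float64(0.16077022674790542))
lid z 25 (array([ 496.30603692, -302.96511705,   25.        ]), np.float64(79.59632490737049), 108, np.float64(0.19297856312126593))
[(np.int32(1332), [287, 201, 40, 43], [306.8, 222.1])]
knob top (array([ 493.70855046, -301.7939255 ,   62.        ]), np.float64(17.406616740715965), 110, np.float64(0.4686385464108474))
```

The lid's top disc fits at about (496,-303) and the pot rim at about (592.4,-14). The wrist camera sees both from the same geometry, so most of its error cancels between them. The key is at about (480,10.5) with its wings at -25°.

Run:
```python
from h import *
print(delta([496.2,-302.7,55]))
```

```text
[19.564 -0.395 -0.687]
```

Call:
arm_command:
  plan:
    - {"tx": 2.5,"ty": -0.2,"tz": -0.35,"wx": 0,"wy": 0,"wz": 0,"jaw": 1}
    - {"tx": 3,"ty": -0.2,"tz": -0.34,"wx": 0,"wy": 0,"wz": 0,"jaw": 1}
    - {"tx": 3,"ty": 0,"tz": 0,"wx": 0,"wy": 0,"wz": 0,"jaw": 1}
    - {"tx": 3,"ty": 0,"tz": 0,"wx": 0,"wy": 0,"wz": 0,"jaw": 1}
    - {"tx": 2.5,"ty": 0,"tz": 0,"wx": 0,"wy": 0,"wz": 0,"jaw": 1}
    - {"tx": 2,"ty": 0,"tz": 0,"wx": 0,"wy": 0,"wz": 0,"jaw": 1}
    - {"tx": 1.5,"ty": 0,"tz": 0,"wx": 0,"wy": 0,"wz": 0,"jaw": 0.6}
    - {"tx": 1,"ty": 0,"tz": 0,"wx": 0,"wy": 0,"wz": 0,"jaw": 0.2}
    - {"tx": 0.6,"ty": 0,"tz": 0,"wx": 0,"wy": 0,"wz": 0,"jaw": 0.1}
    - {"tx": 0.4,"ty": 0,"tz": 0,"wx": 0,"wy": 0,"wz": 0,"jaw": 0.1}
    - {"tx": 0,"ty": 0,"tz": 0,"wx": 0,"wy": 0,"wz": 0,"jaw": 0.1}
    - {"tx": 0,"ty": 0,"tz": 0,"wx": 0,"wy": 0,"wz": 0,"jaw": 0.1}

```text
time: 4.5
tool_pos: [496.4, -304.6, 56.3]
tcp_rot: [-1.843, 1.57, -0.587]
contact_force: [0.5, -0.3, -0.5]
grip_width: 51.4
```

Run:
```python
from h import *
o=readout.get_obs(); im=imaging.capture("wrist"); cv2.imwrite("pics/w3.png",im)
print(o["time"],o["tool_pos"],o["tcp_rot"],o["contact_force"])
print(delta([496.2,-302.7,55]))
```

```text
4.5 [ 496.4125816  -304.5890651    56.31866231] [-1.84342052  1.56976223 -0.5873737 ] [ 0.48446607 -0.31884301 -0.5291812 ]
[0.137 0.082 0.18 ]
```

View pics/w3.png

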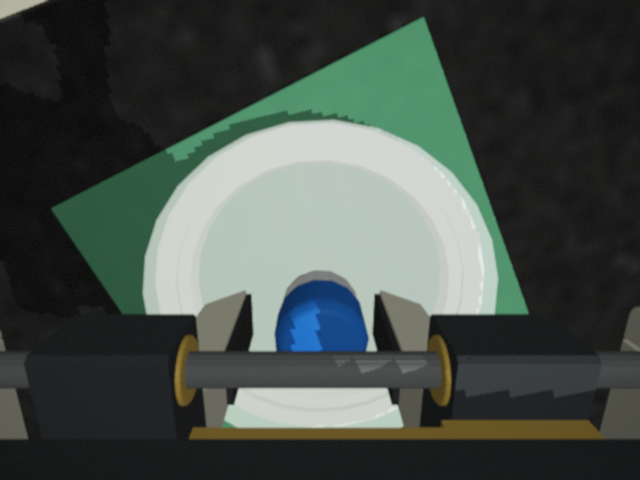

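The knob, at about (321,320), sits between the pads, roughly 2 mm towards +z (image right). I'll trim that and close.

Call:
arm_command:
  plan:
    - {"tx": 0.1,"ty": 0.1,"tz": 0.25,"wx": 0,"wy": 0,"wz": 0,"jaw": 0.1}
    - {"tx": 0,"ty": 0,"tz": 0,"wx": 0,"wy": 0,"wz": 0,"jaw": -0.1}
    - {"tx": 0,"ty": 0,"tz": 0,"wx": 0,"wy": 0,"wz": 0,"jaw": -0.4}
    - {"tx": 0,"ty": 0,"tz": 0,"wx": 0,"wy": 0,"wz": 0,"jaw": -0.6}
    - {"tx": 0,"ty": 0,"tz": 0,"wx": 0,"wy": 0,"wz": 0,"jaw": -1}
    - {"tx": 0,"ty": 0,"tz": 0,"wx": 0,"wy": 0,"wz": 0,"jaw": -1}
    - {"tx": 0,"ty": 0,"tz": 0,"wx": 0,"wy": 0,"wz": 0,"jaw": -1}

```text
time: 5.25
tool_pos: [496.0, -301.6, 54.8]
tcp_rot: [-0.114, 1.571, 1.142]
contact_force: [-0.6, 1.3, 2.2]
grip_width: 34.7
```

Run:
```python
from h import *
o=readout.get_obs(); C=cam("wrist",o); im=imaging.capture("wrist"); cv2.imwrite("pics/w4.png",im)
print(o["time"],o["tool_pos"],o["tcp_rot"],o["contact_force"],o["grip_width"])
rej=lambda q:(q[:,1]>300).any()
print("lid",circ(im[:,:,2].astype(np.float32),C,(320,270),25,72,90,4,"edge",reject=rej), proj(C,[495,-303,25]))
```

```text
5.25 [ 495.96729255 -301.647495     54.79286984] [-0.11415401  1.57057673  1.14186352] [-0.6445539   1.28909527  2.22463252] 34.71140216852707
lid (array([ 480.71175397, -296.61910409,   25.        ]), np.float64(75.75561668660677), 44, np.float64(1.7845401592673689)) [312.17605844 306.03331138]
```

View pics/w4.png

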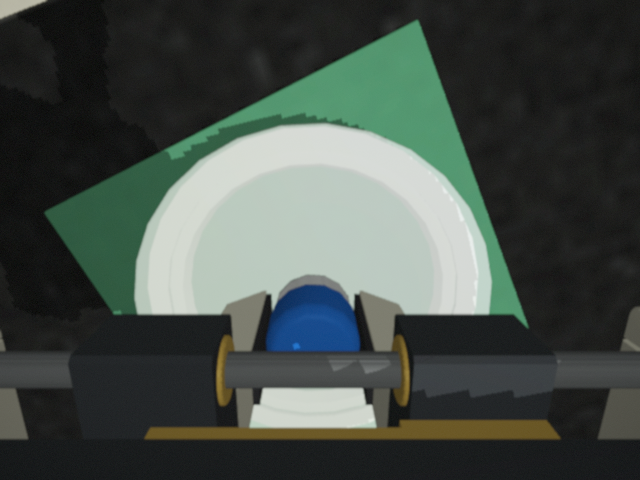

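Knob gripped: 34.7 mm opening, lid centred at about column 313. Next I lift a little and re-fit the lid's position in the hand.

Call:
arm_command:
  plan:
    - {"tx": -0.3,"ty": 0,"tz": 0,"wx": 0,"wy": 0,"wz": 0,"jaw": -1}
    - {"tx": -0.7,"ty": 0,"tz": 0,"wx": 0,"wy": 0,"wz": 0,"jaw": -1}
    - {"tx": -1.5,"ty": 0,"tz": 0,"wx": 0,"wy": 0,"wz": 0,"jaw": -1}
    - {"tx": -2.5,"ty": 0,"tz": 0,"wx": 0,"wy": 0,"wz": 0,"jaw": -1}
    - {"tx": -3,"ty": 0,"tz": 0,"wx": 0,"wy": 0,"wz": 0,"jaw": -1}
    - {"tx": -3,"ty": 0,"tz": 0,"wx": 0,"wy": 0,"wz": 0,"jaw": -1}
    - {"tx": -2.5,"ty": 0,"tz": 0,"wx": 0,"wy": 0,"wz": 0,"jaw": -1}
    - {"tx": -1.5,"ty": 0,"tz": 0,"wx": 0,"wy": 0,"wz": 0,"jaw": -1}
    - {"tx": 0,"ty": 0,"tz": 0,"wx": 0,"wy": 0,"wz": 0,"jaw": -1}
    - {"tx": 0,"ty": 0,"tz": 0,"wx": 0,"wy": 0,"wz": 0,"jaw": -1}

```text
time: 6.3
tool_pos: [495.6, -301.6, 204.2]
tcp_rot: [1.166, 1.57, 2.422]
contact_force: [-0.2, -0.3, -3.5]
grip_width: 34.6
```

Run:
```python
from h import *
import pickle
o=readout.get_obs(); C=cam("wrist",o); im=imaging.capture("wrist"); cv2.imwrite("pics/w5.png",im); pickle.dump(o,open("o5.pkl","wb"))
print(o["time"],o["tool_pos"],o["tcp_rot"],o["contact_force"],o["grip_width"])
cv2.imwrite("pics/s5.png",imaging.capture("side"))
dz=o["tool_pos"][2]-54.8
p,R=tool(o)
for f in (im[:,:,2],im[:,:,0]):
    for z in (24,25,26):
        r=circ(f.astype(np.float32),C,(313,306),z+dz,72,90,4,"edge",reject=lambda q:(q[:,1]>300).any()); print(z,r,(R.T@(r[0]-p)).round(2))
```

```text
6.3 [ 495.57997641 -301.57078926  204.24104146] [1.16649271 1.57014149 2.42244028] [-0.17409227 -0.25580289 -3.5236059 ] 34.64430241709445
24 (array([ 495.95655775, -303.22592081,  173.44104146]), np.float64(79.57215536225269), 57, np.float64(0.1464613354598477)) [30.8  -0.89 -1.47]
25 (array([ 495.4834607 , -303.06591544,  174.44104146]), np.float64(79.08976028807908), 57, np.float64(0.1412026359527409)) [29.8  -0.39 -1.46]
26 (array([ 495.03066843, -302.93208184,  175.44104146]), np.float64(78.63328131191942), 57, np.float64(0.1419878370236063)) [28.8   0.08 -1.47]
24 (array([ 496.02248142, -303.24110598,  173.44104146]), np.float64(79.59909179912175), 57, np.float64(0.1559444508279662)) [30.8  -0.96 -1.46]
25 (array([ 495.5634366 , -303.09735576,  174.44104146]), np.float64(79.14578211156505), 57, np.float64(0.1522572613706441)) [29.8  -0.47 -1.46]
26 (array([ 495.05809198, -302.94270949,  175.44104146]), np.float64(78.64276461883514), 57, np.float64(0.14948401296779443)) [28.8   0.05 -1.47]
```

View pics/w5.png

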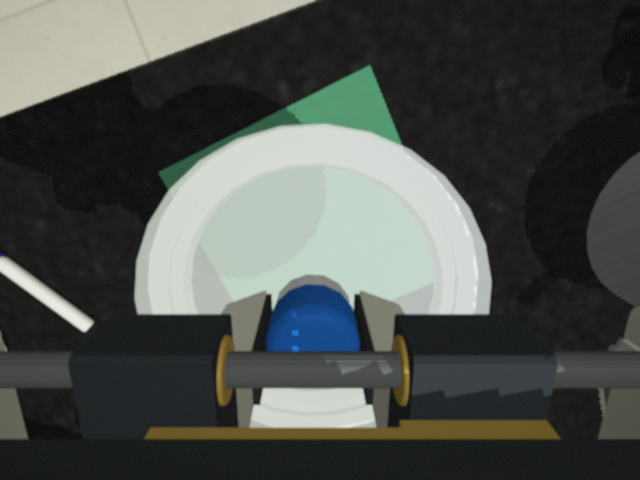

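View pics/s5.png

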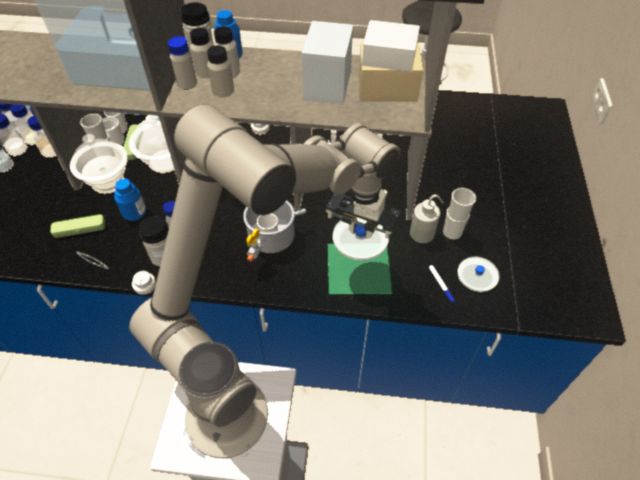

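Run:
```python
from h import *
p,R=tool(); print(R.round(3))
print(delta([592.8,-12.7,225]))
```

```text
[[-0.002 -0.951  0.31 ]
 [ 0.002  0.31   0.951]
 [-1.     0.002  0.001]]
[-2.142 -0.326 30.466]
```

Call:
arm_command:
  plan:
    - {"tx": -1,"ty": 0,"tz": 0.5,"wx": 0,"wy": 0,"wz": 0,"jaw": -1}
    - {"tx": -1.1,"ty": 0,"tz": 1,"wx": 0,"wy": 0,"wz": 0,"jaw": -1}
    - {"tx": 0,"ty": 0,"tz": 2,"wx": 0,"wy": 0,"wz": 0,"jaw": -1}
    - {"tx": 0,"ty": -0.1,"tz": 3,"wx": 0,"wy": 0,"wz": 0,"jaw": -1}
    - {"tx": 0,"ty": -0.1,"tz": 3,"wx": 0,"wy": 0,"wz": 0,"jaw": -1}
    - {"tx": 0,"ty": -0.1,"tz": 3,"wx": 0,"wy": 0,"wz": 0,"jaw": -1}
    - {"tx": 0,"ty": 0,"tz": 3,"wx": 0,"wy": 0,"wz": 0,"jaw": -1}
    - {"tx": 0,"ty": 0,"tz": 3,"wx": 0,"wy": 0,"wz": 0,"jaw": -1}
    - {"tx": 0,"ty": 0,"tz": 3,"wx": 0,"wy": 0,"wz": 0,"jaw": -1}
    - {"tx": 0,"ty": 0,"tz": 3,"wx": 0,"wy": 0,"wz": 0,"jaw": -1}
    - {"tx": 0,"ty": 0,"tz": 2.5,"wx": 0,"wy": 0,"wz": 0,"jaw": -1}
    - {"tx": 0,"ty": 0,"tz": 2,"wx": 0,"wy": 0,"wz": 0,"jaw": -1}
    - {"tx": 0,"ty": 0,"tz": 1,"wx": 0,"wy": 0,"wz": 0,"jaw": -1}
    - {"tx": 0,"ty": 0,"tz": 0.4,"wx": 0,"wy": 0,"wz": 0,"jaw": -1}
    - {"tx": 0,"ty": 0,"tz": 0,"wx": 0,"wy": 0,"wz": 0,"jaw": -1}
    - {"tx": 0,"ty": 0,"tz": 0,"wx": 0,"wy": 0,"wz": 0,"jaw": -1}

```text
time: 8.0
tool_pos: [592.7, -14.4, 225.8]
tcp_rot: [-3.1, 1.57, -1.844]
contact_force: [-0.3, 0.6, -2.3]
grip_width: 34.9
```

Run:
```python
from h import *
o=readout.get_obs(); C=cam("wrist",o); im=imaging.capture("wrist"); cv2.imwrite("pics/w6.png",im)
print(o["time"],o["tool_pos"],o["tcp_rot"],o["contact_force"],o["grip_width"])
p,R=tool(o); z=p[2]-29.8
r=circ(im[:,:,2].astype(np.float32),C,(313,306),z,72,90,4,"edge",reject=lambda q:(q[:,1]>300).any()); print(r,(R.T@(r[0]-p)).round(2))
print(delta([592.8,-12.7,170]))
```

```text
8.0 [592.73153127 -14.37862396 225.80984512] [-3.09950767  1.5704745  -1.84416669] [-0.3413869   0.57078063 -2.25782809] 34.858347390217155
(array([592.55929158, -15.9045947 , 196.00984512]), np.float64(79.04422879724092), 57, np.float64(0.14723439433677205)) [29.8  -0.31 -1.49]
[5.58  0.048 0.177]
```

View pics/w6.png

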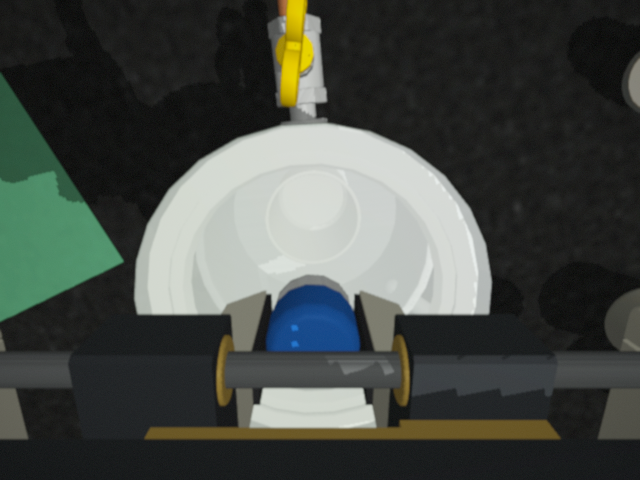

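The lid is over the pot and level, with the key clear at the top of the frame at about (292,50). Now down to just above the rim.

Call:
arm_command:
  plan:
    - {"tx": 0.8,"ty": 0,"tz": 0.18,"wx": 0,"wy": 0,"wz": 0,"jaw": -1}
    - {"tx": 1,"ty": 0.05,"tz": 0,"wx": 0,"wy": 0,"wz": 0,"jaw": -1}
    - {"tx": 1,"ty": 0,"tz": 0,"wx": 0,"wy": 0,"wz": 0,"jaw": -1}
    - {"tx": 1,"ty": 0,"tz": 0,"wx": 0,"wy": 0,"wz": 0,"jaw": -1}
    - {"tx": 0.8,"ty": 0,"tz": 0,"wx": 0,"wy": 0,"wz": 0,"jaw": -1}
    - {"tx": 0.6,"ty": 0,"tz": 0,"wx": 0,"wy": 0,"wz": 0,"jaw": -1}
    - {"tx": 0.3,"ty": 0,"tz": 0,"wx": 0,"wy": 0,"wz": 0,"jaw": -1}
    - {"tx": 0,"ty": 0,"tz": 0,"wx": 0,"wy": 0,"wz": 0,"jaw": -1}
    - {"tx": 0,"ty": 0,"tz": 0,"wx": 0,"wy": 0,"wz": 0,"jaw": -1}

```text
time: 8.95
tool_pos: [593.2, -11.7, 171.0]
tcp_rot: [-1.305, 1.57, -0.049]
contact_force: [1.8, -0.2, -3.8]
grip_width: 34.8
```

Run:
```python
from h import *
o=readout.get_obs(); print(o["tool_pos"],o["contact_force"],o["moment"],delta([592.8,-12.7,157]))
```

```text
[593.20353968 -11.74772093 171.02111793] [ 1.79600625 -0.18577105 -3.76220169] [-0.00499245  0.02856066 -0.01082988] [ 1.402  0.01  -0.103]
```

Call:
arm_command:
  plan:
    - {"tx": 0.2,"ty": 0,"tz": -0.05,"wx": 0,"wy": 0,"wz": 0,"jaw": -1}
    - {"tx": 0.2,"ty": 0,"tz": 0,"wx": 0,"wy": 0,"wz": 0,"jaw": -1}
    - {"tx": 0.2,"ty": 0,"tz": 0,"wx": 0,"wy": 0,"wz": 0,"jaw": -1}
    - {"tx": 0.2,"ty": 0,"tz": 0,"wx": 0,"wy": 0,"wz": 0,"jaw": -1}
    - {"tx": 0,"ty": 0,"tz": 0,"wx": 0,"wy": 0,"wz": 0,"jaw": -1}

```text
time: 9.45
tool_pos: [592.6, -12.2, 162.3]
tcp_rot: [1.597, 1.57, 2.853]
contact_force: [0.2, 0.0, -3.7]
grip_width: 34.8
```

Call:
arm_command:
  plan:
    - {"tx": 0.1,"ty": 0,"tz": 0,"wx": 0,"wy": 0,"wz": 0,"jaw": -1}
    - {"tx": 0.1,"ty": 0,"tz": 0,"wx": 0,"wy": 0,"wz": 0,"jaw": -1}
    - {"tx": 0.1,"ty": 0,"tz": 0,"wx": 0,"wy": 0,"wz": 0,"jaw": -1}
    - {"tx": 0,"ty": 0,"tz": 0,"wx": 0,"wy": 0,"wz": 0,"jaw": -1}

```text
time: 9.85
tool_pos: [592.7, -12.2, 159.6]
tcp_rot: [1.536, 1.57, 2.792]
contact_force: [0.2, -0.3, -3.1]
grip_width: 34.8
```

Run:
```python
from h import *
o=readout.get_obs(); print(o["tool_pos"],o["contact_force"],o["moment"],delta([592.8,-12.7,157]))
```

```text
[592.72781458 -12.23186338 159.55948553] [ 0.16800668 -0.29294175 -3.09011785] [ 0.01866407 -0.00383987 -0.02908119] [ 0.256 -0.021 -0.042]
```

Call:
arm_command:
  plan:
    - {"tx": 0.1,"ty": 0,"tz": 0,"wx": 0,"wy": 0,"wz": 0,"jaw": -1}
    - {"tx": 0.1,"ty": 0,"tz": 0,"wx": 0,"wy": 0,"wz": 0,"jaw": -1}
    - {"tx": 0,"ty": 0,"tz": 0,"wx": 0,"wy": 0,"wz": 0,"jaw": -1}

```text
time: 10.15
tool_pos: [592.8, -12.2, 157.5]
tcp_rot: [1.392, 1.571, 2.648]
contact_force: [-0.0, 0.7, -3.6]
grip_width: 34.2
```

Call:
arm_command:
  plan:
    - {"tx": 0.05,"ty": 0,"tz": 0,"wx": 0,"wy": 0,"wz": 0,"jaw": -1}
    - {"tx": 0.05,"ty": 0,"tz": 0,"wx": 0,"wy": 0,"wz": 0,"jaw": -1}
    - {"tx": 0,"ty": 0,"tz": 0,"wx": 0,"wy": 0,"wz": 0,"jaw": -1}

```text
time: 10.45
tool_pos: [592.9, -12.2, 156.8]
tcp_rot: [-0.927, 1.571, 0.329]
contact_force: [0.1, 0.5, -1.5]
grip_width: 34.6
```

Force is starting to change at the expected seating height of 156.8. I'll press on slightly.

Call:
arm_command:
  plan:
    - {"tx": 0.05,"ty": 0,"tz": 0,"wx": 0,"wy": 0,"wz": 0,"jaw": -1}
    - {"tx": 0.05,"ty": 0,"tz": 0,"wx": 0,"wy": 0,"wz": 0,"jaw": -1}
    - {"tx": 0,"ty": 0,"tz": 0,"wx": 0,"wy": 0,"wz": 0,"jaw": -1}

```text
time: 10.75
tool_pos: [592.9, -12.3, 156.8]
tcp_rot: [-1.385, 1.57, -0.129]
contact_force: [-3.8, -0.5, 5.4]
grip_width: 34.6
```

Run:
```python
from h import *
o=readout.get_obs(); print(o["tool_pos"],o["contact_force"],o["moment"])
```

```text
[592.87541247 -12.25560591 156.79698479] [-3.77772037 -0.51460316  5.35138133] [0.07094494 0.52560631 0.00650457]
```

Call:
arm_command:
  plan:
    - {"tx": -0.08,"ty": 0,"tz": 0,"wx": 0,"wy": 0,"wz": 0,"jaw": -0.2}
    - {"tx": 0,"ty": 0,"tz": 0,"wx": 0,"wy": 0,"wz": 0,"jaw": 0}
    - {"tx": 0,"ty": 0,"tz": 0,"wx": 0,"wy": 0,"wz": 0,"jaw": 0.2}
    - {"tx": 0,"ty": 0,"tz": 0,"wx": 0,"wy": 0,"wz": 0,"jaw": 0.3}
    - {"tx": 0,"ty": 0,"tz": 0,"wx": 0,"wy": 0,"wz": 0,"jaw": 0.3}
    - {"tx": 0,"ty": 0,"tz": 0,"wx": 0,"wy": 0,"wz": 0,"jaw": 0.3}

```text
time: 11.35
tool_pos: [592.8, -12.2, 156.4]
tcp_rot: [0.906, 1.571, 2.162]
contact_force: [-0.8, 0.7, -0.9]
grip_width: 59.6
```

Call:
arm_command:
  plan:
    - {"tx": -0.6,"ty": 0,"tz": 0,"wx": 0,"wy": 0,"wz": 0,"jaw": 0.3}
    - {"tx": -1.2,"ty": 0,"tz": 0,"wx": 0,"wy": 0,"wz": 0,"jaw": 0.3}
    - {"tx": -2,"ty": 0,"tz": 0,"wx": 0,"wy": 0,"wz": 0,"jaw": 0.3}
    - {"tx": -3,"ty": 0,"tz": 0,"wx": 0,"wy": 0,"wz": 0,"jaw": 0.3}
    - {"tx": -3,"ty": 0,"tz": 0,"wx": 0,"wy": 0,"wz": 0,"jaw": 0}
    - {"tx": -1.5,"ty": 2,"tz": 0,"wx": 0,"wy": 0,"wz": 0,"jaw": 0}
    - {"tx": 0,"ty": 3,"tz": 0,"wx": 0,"wy": 0,"wz": 0,"jaw": -0.2}
    - {"tx": 0,"ty": 1,"tz": 0,"wx": 0,"wy": 0,"wz": 0,"jaw": -0.2}
    - {"tx": 0,"ty": 0,"tz": 0,"wx": 0,"wy": 0,"wz": 0,"jaw": -0.2}
    - {"tx": 0,"ty": 0,"tz": 0,"wx": 0,"wy": 0,"wz": 0,"jaw": -0.2}

```text
time: 12.35
tool_pos: [536.5, 6.1, 269.9]
tcp_rot: [-1.425, 1.57, -0.169]
contact_force: [0.5, -0.5, -0.4]
grip_width: 36.4
```

Run:
```python
from h import *
import pickle
o=readout.get_obs(); C=cam("wrist",o); im=imaging.capture("wrist"); cv2.imwrite("pics/w7.png",im); pickle.dump(o,open("o7.pkl","wb"))
print(o["time"],o["tool_pos"],o["tcp_rot"],o["grip_width"],o["joint_positions"].round(2))
cv2.imwrite("pics/s7.png",imaging.capture("side")[150:300,150:350].repeat(4,0).repeat(4,1)[:600,:800])
```

```text
12.35 [536.45912682   6.13606066 269.92934816] [-1.42462908  1.56959046 -0.16855405] 36.433725598673746 [-0.13  0.35  1.46 -0.    1.34 -1.39]
```

View pics/w7.png

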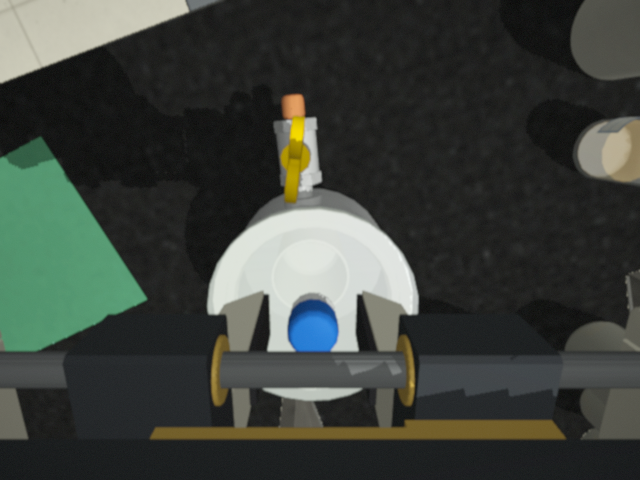

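View pics/s7.png

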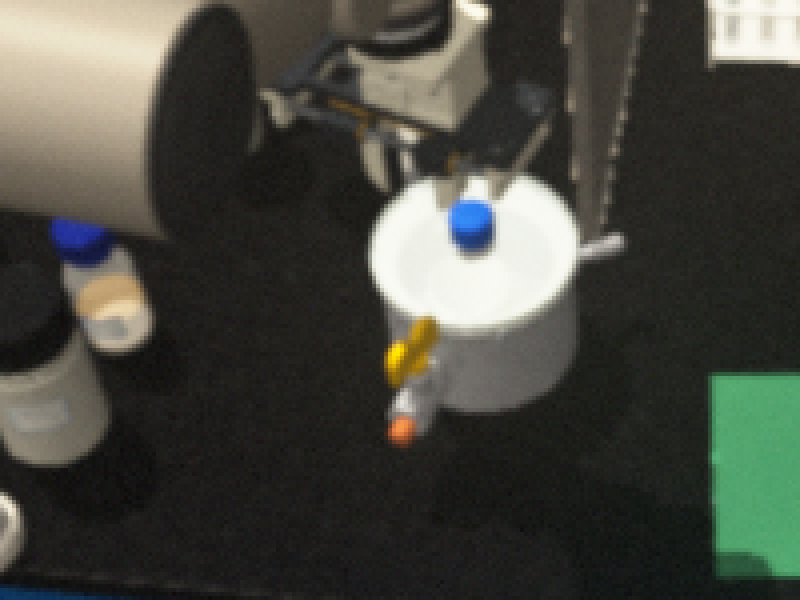

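The lid sits level on the pot and the key is still open. I'll grip the key at about (480.4, 12.0), with its wings at -25° and the pipe at -12.2°, so 1.35 rad remains.

Run:
```python
from h import *
import pickle
o=pickle.load(open("o7.pkl","rb")); C=cam("wrist",o); im=cv2.imread("pics/w7.png")
m,b=blobs(im,(18,150,120),(32,255,255)); m[:, :250]=0; m[215:]=0;m[:,330:]=0
ys,xs=np.nonzero(m); q=np.array([onplane(C,(u,v),142)[:2] for u,v in zip(xs,ys)]); ev=np.linalg.svd(q-q.mean(0),full_matrices=False)[2][0]
print("key",q.mean(0),np.degrees(np.arctan2(*ev[::-1])))
p,R=tool(); print(p,delta([480.4,12.0,200]))
```

```text
key [479.34236997  10.99321251] -24.582345984661842
[536.60814398   5.97083447 269.32292303] [ 6.931  5.532 -1.169]
```

Call:
arm_command:
  plan:
    - {"tx": 1.2,"ty": 1.1,"tz": -0.2,"wx": 0,"wy": 0,"wz": 0,"jaw": -0.2}
    - {"tx": 1.5,"ty": 1.2,"tz": -0.3,"wx": 0,"wy": 0,"wz": 0,"jaw": -0.2}
    - {"tx": 1.5,"ty": 1.2,"tz": -0.3,"wx": 0,"wy": 0,"wz": 0,"jaw": -0.2}
    - {"tx": 1.5,"ty": 1.2,"tz": -0.3,"wx": 0,"wy": 0,"wz": 0,"jaw": -0.2}
    - {"tx": 1.2,"ty": 0.8,"tz": -0.1,"wx": 0,"wy": 0,"wz": 0,"jaw": -0.2}
    - {"tx": 0,"ty": 0,"tz": 0,"wx": 0.12,"wy": 0,"wz": 0,"jaw": -0.2}
    - {"tx": 0,"ty": 0,"tz": 0,"wx": 0,"wy": 0,"wz": 0,"jaw": -0.2}
    - {"tx": 0,"ty": 0,"tz": 0,"wx": 0,"wy": 0,"wz": 0,"jaw": -0.2}

```text
time: 13.25
tool_pos: [480.5, 11.7, 200.4]
tcp_rot: [-1.191, 1.571, -0.053]
contact_force: [-0.1, 0.7, 0.5]
grip_width: 36.9
```

Run:
```python
from h import *
o=readout.get_obs(); im=imaging.capture("wrist"); cv2.imwrite("pics/w8.png",im)
p,R=tool(); print(o["time"],p,np.degrees(np.arctan2(R[1,2],R[0,2])),delta([480.4,12.0,154]))
```

```text
13.25 [480.4253221   11.75061518 200.53830825] 65.22585296088722 [4.654 0.015 0.021]
```

View pics/w8.png

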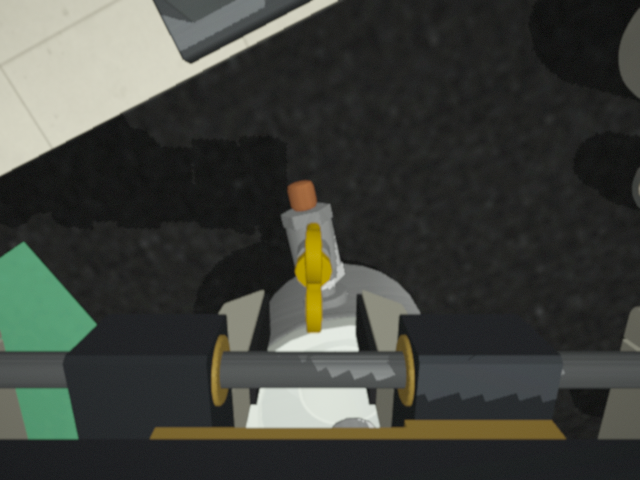

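The key at column 314 is aligned with the jaw centre. Descend and close.

Call:
arm_command:
  plan:
    - {"tx": 0.8,"ty": 0,"tz": 0,"wx": 0,"wy": 0,"wz": 0,"jaw": -0.2}
    - {"tx": 1.2,"ty": 0,"tz": 0,"wx": 0,"wy": 0,"wz": 0,"jaw": -0.2}
    - {"tx": 1.2,"ty": 0,"tz": 0,"wx": 0,"wy": 0,"wz": 0,"jaw": -0.2}
    - {"tx": 0.8,"ty": 0,"tz": 0,"wx": 0,"wy": 0,"wz": 0,"jaw": -0.2}
    - {"tx": 0.5,"ty": 0,"tz": 0,"wx": 0,"wy": 0,"wz": 0,"jaw": -0.2}
    - {"tx": 0.1,"ty": 0,"tz": 0,"wx": 0,"wy": 0,"wz": 0,"jaw": -0.2}
    - {"tx": 0,"ty": 0,"tz": 0,"wx": 0,"wy": 0,"wz": 0,"jaw": -0.5}
    - {"tx": 0,"ty": 0,"tz": 0,"wx": 0,"wy": 0,"wz": 0,"jaw": -0.7}
    - {"tx": 0,"ty": 0,"tz": 0,"wx": 0,"wy": 0,"wz": 0,"jaw": -0.9}
    - {"tx": 0,"ty": 0,"tz": 0,"wx": 0,"wy": 0,"wz": 0,"jaw": -1}
    - {"tx": 0,"ty": 0,"tz": 0,"wx": 0,"wy": 0,"wz": 0,"jaw": -1}
    - {"tx": 0,"ty": 0,"tz": 0,"wx": 0,"wy": 0,"wz": 0,"jaw": -1}

```text
time: 14.5
tool_pos: [480.1, 12.3, 154.8]
tcp_rot: [-0.65, 1.57, 0.486]
contact_force: [1.2, 3.2, 2.4]
grip_width: 7.8
```

Run:
```python
from h import *
o=readout.get_obs(); print(o["tool_pos"],o["contact_force"],o["moment"],o["grip_width"])
im=imaging.capture("wrist"); cv2.imwrite("pics/w9.png",im)
```

```text
[480.06697201  12.27161627 154.80593902] [1.21581449 3.20069311 2.44110312] [ 0.45136931 -0.13044823  0.10555021] 7.796363038804298
```

View pics/w9.png

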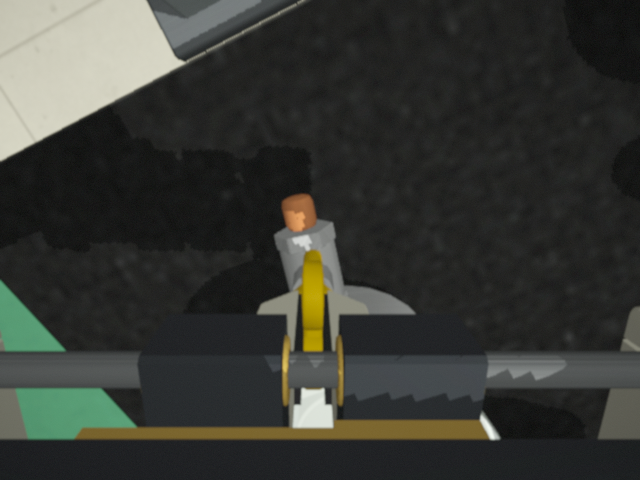

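The key is gripped at 7.8 mm. Turn clockwise in stages.

Call:
arm_command:
  plan:
    - {"tx": 0,"ty": 0,"tz": 0,"wx": 0.05,"wy": 0,"wz": 0,"jaw": -1}
    - {"tx": 0,"ty": 0,"tz": 0,"wx": 0.1,"wy": 0,"wz": 0,"jaw": -1}
    - {"tx": 0,"ty": 0,"tz": 0,"wx": 0.1,"wy": 0,"wz": 0,"jaw": -1}
    - {"tx": 0,"ty": 0,"tz": 0,"wx": 0.1,"wy": 0,"wz": 0,"jaw": -1}
    - {"tx": 0,"ty": 0,"tz": 0,"wx": 0.1,"wy": 0,"wz": 0,"jaw": -1}
    - {"tx": 0,"ty": 0,"tz": 0,"wx": 0.05,"wy": 0,"wz": 0,"jaw": -1}
    - {"tx": 0,"ty": 0,"tz": 0,"wx": 0,"wy": 0,"wz": 0,"jaw": -1}

```text
time: 15.25
tool_pos: [480.5, 12.8, 154.8]
tcp_rot: [0.016, 1.568, 0.65]
contact_force: [3.2, 5.6, 0.8]
grip_width: 7.6
```

Run:
```python
from h import *
o=readout.get_obs(); p,R=tool(o); print(p,np.degrees(np.arctan2(R[1,2],R[0,2])),o["contact_force"],o["moment"],o["grip_width"])
print((R.T@o["contact_force"]).round(2))
```

```text
[480.52152634  12.81651839 154.81220636] 36.340413611259045 [3.1548318  5.5741433  0.78301312] [ 0.97493033 -0.47583089 -0.06038015] 7.58549047765877
[-0.77  2.62  5.85]
```

Call:
arm_command:
  plan:
    - {"tx": 0,"ty": 0,"tz": 0,"wx": 0.05,"wy": 0,"wz": 0,"jaw": -1}
    - {"tx": 0,"ty": 0,"tz": 0,"wx": 0.1,"wy": 0,"wz": 0,"jaw": -1}
    - {"tx": 0,"ty": 0,"tz": 0,"wx": 0.1,"wy": 0,"wz": 0,"jaw": -1}
    - {"tx": 0,"ty": 0,"tz": 0,"wx": 0.1,"wy": 0,"wz": 0,"jaw": -1}
    - {"tx": 0,"ty": 0,"tz": 0,"wx": 0.1,"wy": 0,"wz": 0,"jaw": -1}
    - {"tx": 0,"ty": 0,"tz": 0,"wx": 0.1,"wy": 0,"wz": 0,"jaw": -1}
    - {"tx": 0,"ty": 0,"tz": 0,"wx": 0.1,"wy": 0,"wz": 0,"jaw": -1}
    - {"tx": 0,"ty": 0,"tz": 0,"wx": 0.05,"wy": 0,"wz": 0,"jaw": -1}
    - {"tx": 0,"ty": 0,"tz": 0,"wx": 0,"wy": 0,"wz": 0,"jaw": -1}

```text
time: 16.15
tool_pos: [481.5, 13.0, 154.8]
tcp_rot: [0.502, 1.566, 0.436]
contact_force: [7.0, 7.7, -2.0]
grip_width: 7.7
```

Run:
```python
from h import *
o=readout.get_obs(); p,R=tool(o); print(p,np.degrees(np.arctan2(R[1,2],R[0,2])),o["contact_force"],o["moment"],o["grip_width"])
print((R.T@o["contact_force"]).round(2))
```

```text
[481.47575772  13.03653978 154.83126775] -3.774729307032286 [ 6.99855901  7.69574698 -1.97126628] [ 1.27904713 -0.96798265 -0.02772896] 7.732074052129745
[2.02 8.14 6.47]
```

Call:
arm_command:
  plan:
    - {"tx": 0,"ty": 0.06,"tz": 0.05,"wx": 0.05,"wy": 0,"wz": 0,"jaw": -1}
    - {"tx": 0,"ty": 0,"tz": 0,"wx": 0.05,"wy": 0,"wz": 0,"jaw": -1}
    - {"tx": 0,"ty": 0,"tz": 0,"wx": 0.05,"wy": 0,"wz": 0,"jaw": -1}
    - {"tx": 0,"ty": 0,"tz": 0,"wx": 0,"wy": 0,"wz": 0,"jaw": -1}

```text
time: 16.55
tool_pos: [481.8, 13.1, 154.8]
tcp_rot: [0.493, 1.567, 0.277]
contact_force: [4.8, 4.9, -1.1]
grip_width: 8.0
```

```bash
cat > st.py <<'E'
from h import *
o=readout.get_obs(); p,R=tool(o); print(p,np.degrees(np.arctan2(R[1,2],R[0,2])),o["contact_force"],o["moment"],o["grip_width"])
print((R.T@o["contact_force"]).round(2))
E
python3 st.py
```

```text
[481.78672021  13.10471202 154.84623259] -12.354476247172153 [ 4.81289054  4.85527613 -1.10226205] [ 0.75051157 -0.89064906 -0.03127909] 8.027654071620486
[1.12 5.77 3.66]
```

Call:
arm_command:
  plan:
    - {"tx": 0,"ty": 0,"tz": 0,"wx": 0.04,"wy": 0,"wz": 0,"jaw": -1}
    - {"tx": 0,"ty": 0,"tz": 0,"wx": 0,"wy": 0,"wz": 0,"jaw": -1}

```text
time: 16.75
tool_pos: [481.8, 13.1, 154.9]
tcp_rot: [0.472, 1.567, 0.217]
contact_force: [5.3, 5.5, -1.2]
grip_width: 8.2
```

```bash
python3 st.py
```

```text
[481.78698442  13.09990807 154.85474521] -14.575568985661835 [ 5.26090636  5.48621616 -1.15219872] [ 0.812295   -0.80218915  0.40361681] 8.153990192036625
[1.18 6.63 3.71]
```

The moment about z jumped to 0.40 N m at the stop. I'll push slightly further to be sure, then back that off before releasing.

Call:
arm_command:
  plan:
    - {"tx": 0,"ty": 0,"tz": 0,"wx": 0.04,"wy": 0,"wz": 0,"jaw": -1}
    - {"tx": 0,"ty": 0,"tz": 0,"wx": 0,"wy": 0,"wz": 0,"jaw": -1}

```text
time: 16.95
tool_pos: [481.8, 13.1, 154.9]
tcp_rot: [0.483, 1.567, 0.189]
contact_force: [5.6, 5.2, -2.0]
grip_width: 8.6
```

```bash
python3 st.py
```

```text
[481.76693186  13.08581157 154.85668595] -16.845587849782394 [ 5.62697274  5.17736104 -1.95307364] [ 0.80894636 -0.86993378  0.59328489] 8.590532500716517
[1.98 6.58 3.88]
```

Call:
arm_command:
  plan:
    - {"tx": 0,"ty": 0,"tz": 0,"wx": -0.03,"wy": 0,"wz": 0,"jaw": -0.9}
    - {"tx": 0,"ty": 0,"tz": 0,"wx": 0,"wy": 0,"wz": 0,"jaw": -0.5}
    - {"tx": 0,"ty": 0,"tz": 0,"wx": 0,"wy": 0,"wz": 0,"jaw": -0.4}
    - {"tx": 0,"ty": 0,"tz": 0,"wx": 0,"wy": 0,"wz": 0,"jaw": -0.3}
    - {"tx": 0,"ty": 0,"tz": 0,"wx": 0,"wy": 0,"wz": 0,"jaw": -0.3}
    - {"tx": -0.8,"ty": 0,"tz": 0,"wx": 0,"wy": 0,"wz": 0,"jaw": -0.3}
    - {"tx": -1.5,"ty": 0,"tz": 0,"wx": 0,"wy": 0,"wz": 0,"jaw": -0.3}
    - {"tx": -3,"ty": 0,"tz": 0,"wx": 0,"wy": 0,"wz": 0,"jaw": -0.3}
    - {"tx": -3,"ty": 0,"tz": 0,"wx": 0,"wy": 0,"wz": 0,"jaw": -0.3}
    - {"tx": -2,"ty": 0,"tz": 0,"wx": 0,"wy": 0,"wz": 0,"jaw": -0.3}
    - {"tx": -1,"ty": 0,"tz": 0,"wx": 0,"wy": 0,"wz": 0,"jaw": -0.3}
    - {"tx": 0,"ty": 0,"tz": 0,"wx": 0,"wy": 0,"wz": 0,"jaw": -0.3}

```text
time: 18.15
tool_pos: [480.8, 12.4, 268.8]
tcp_rot: [0.148, 1.568, -0.116]
contact_force: [-0.0, 0.3, -0.1]
grip_width: 32.2
```

Run:
```python
from h import *
o=readout.get_obs(); C=cam("wrist",o); im=imaging.capture("wrist"); cv2.imwrite("pics/w10.png",im)
print(o["time"],o["tool_pos"],o["contact_force"])
s=imaging.capture("side"); cv2.imwrite("pics/s10.png",s)
m,b=blobs(im,(18,150,120),(32,255,255),100); print(b)
```

```text
18.15 [480.7577339   12.43373733 268.83052855] [-0.04774919  0.30686573 -0.13082678]
[(np.int32(1358), [299, 198, 30, 84], [313.4, 239.7]), (np.int32(323), [222, 337, 11, 68], [226.9, 371.1]), (np.int32(307), [393, 337, 11, 66], [398.4, 370.8])]
```

View pics/w10.png

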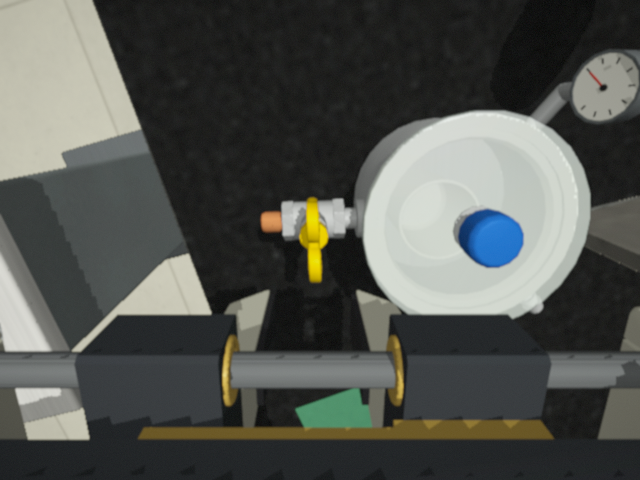

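View pics/s10.png

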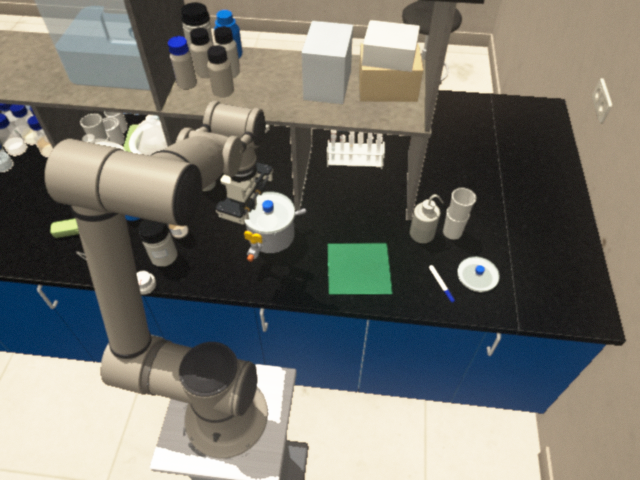

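The key at (313,240) now lies across the pipe, and the lid sits on the pot. I'll check both numerically.

Run:
```python
from h import *
o=readout.get_obs(); C=cam("wrist",o); im=cv2.imread("pics/w10.png")
m,b=blobs(im,(18,150,120),(32,255,255)); m[300:]=0
ys,xs=np.nonzero(m); q=np.array([onplane(C,(u,v),145)[:2] for u,v in zip(xs,ys)]); ev=np.linalg.svd(q-q.mean(0),full_matrices=False)[2][0]
print("key",q.mean(0),np.degrees(np.arctan2(*ev[::-1])))
g=im[:,:,2].astype(np.float32); rej=lambda q:(q[:,1]>290).any() or (q[:,0]<385).any() or (q[:,0]>575).any()
for ch in (0,2): print("lid",circ(im[:,:,ch].astype(np.float32),C,proj(C,[592.8,-12.6,127]),127,74,88,4,"edge",reject=rej))
S,s=cam("side"),cv2.imread("pics/s10.png")
print([b for b in blobs(s,(100,150,120),(130,255,255))[1] if 240<b[2][0]<300 and 180<b[2][1]<290],proj(S,[596.6,-11.6,155]))
```

```text
key [480.3760676   14.00189116] -102.37781667269248
lid (array([589.3531121 , -12.73746013, 127.        ]), np.float64(79.62461652116781), 22, np.float64(0.15502158991065265))
lid (array([589.44473432, -12.8720601 , 127.        ]), np.float64(79.6854615471137), 20, np.float64(0.15540891478173152))
[(np.int32(77), [263, 201, 10, 11], [267.2, 205.1])] [267.16955772 204.74104727]
```

Run:
```python
from h import *
T=cam("top"); im=imaging.capture("top"); cv2.imwrite("pics/t11.png",im); cv2.imwrite("pics/t11c.png",cv2.resize(im[150:300,130:330],None,fx=4,fy=4,interpolation=cv2.INTER_CUBIC))
print([b for b in blobs(im,(100,150,120),(130,255,255))[1] if 230<b[2][0]<310 and 160<b[2][1]<290],proj(T,[592.7,-11.1,162]))
S,s=cam("side"),cv2.imread("pics/s10.png"); g=s[:,:,2].astype(np.float32)
for z in (126,127,128): print("side lid",circ(g,S,proj(S,[596.6,-11.6,127]),z,72,90,4,"edge",reject=lambda q:(q[:,0]<262).any() and (q[:,1]<215).any()))
```

```text
[] [264.9986074  204.02125865]
side lid (array([596.85396105, -11.77356069, 126.        ]), np.float64(81.2930969461068), 54, np.float64(0.7589091573657195))
side lid (array([595.77004421, -11.74269047, 127.        ]), np.float64(81.03339782974977), 35, np.float64(0.4000440450187447))
side lid (array([595.13948903, -12.81253429, 128.        ]), np.float64(80.85601725791824), 42, np.float64(0.4850823499334593))
```

View pics/t11c.png

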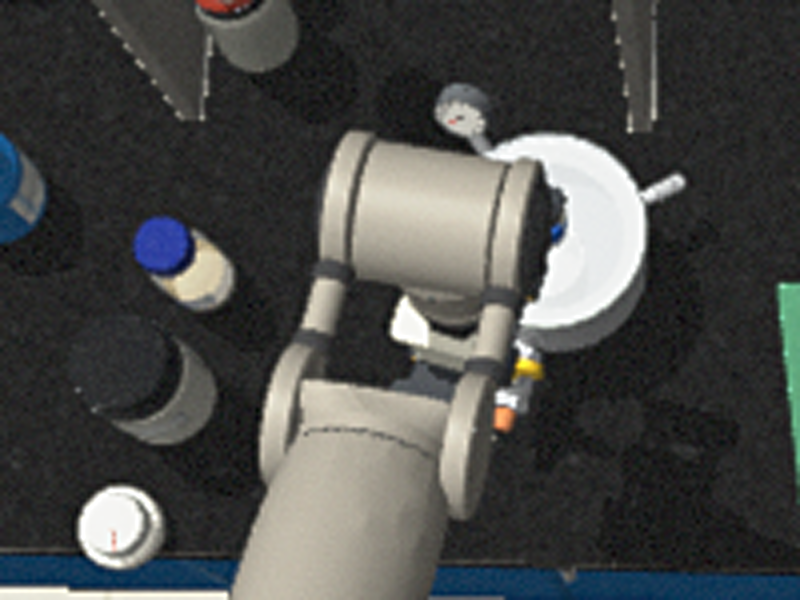

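```bash
python3 -c "
from plant import bot
print(bot.close_job())"
```

```text
the job is handed in; nothing more can be done
None
```

The lid is seated on the pot and the vent key is turned fully shut. I handed the job in at about 18 s of the 48 s allowed, with the gripper open and clear; the hand-in gives no verdict.

- **Lid:** I gripped it by its knob and lowered it with the vent still open. It made soft contact (about 9 N change in force) at the height expected for the seal on the rim. In the side view after the key was turned, the lid's centre matched the rim's centre to within about 1–2 mm.
- **Vent key:** I turned it clockwise until it met the stop, where the resisting moment jumped from about 0 to 0.4–0.6 N m. The wings now lie at -102.4°, against an expected -102.2° for fully shut.
- **Other items:** The cup showed through the lid in the last wrist picture. The jar, bottle and timer looked undisturbed in the last top picture, judged by eye.

Two checks did not fully agree. One oblique wrist fit on only about 20 edge points put the lid's centre about 3 mm off in x. The arm hid the knob from the top camera at the end, so only the side view confirmed the lid's final position.

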